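Feel for the release notch of a tablet dispenser and pop its lid

TASK

Unlock the lid of the round tablet dispenser so that it can be refilled: feel along the front of the lid's rim with a fingertip until it drops into the release notch, then press the catch inside the notch right down so that the lid springs ajar, and take the hand away. Press gently and only with the fingertips; do not pick up or shove the dispenser or anything else on the desk.

Things in the scene. Friction and masses are not known exactly. Their poses are not given: they have to be found in the camera images.
- dispenser: round tablet dispenser standing loose on the desk, 1.0 to 1.7 kg, white plastic, 210 mm across, 70 mm high, with a smoked window in the lid; this is its dark foot, origin at the centre of its underside, z up. The drum above, with lid, hinge, notch and catch, stands turned on the foot by an amount that differs each time and is NOT given here; it is stiff and does not turn under light rubbing.
- lid_centre (a point): fixed to the foot: point on the dispenser's upright axis, level with the top of the closed lid (70 mm above the desk). The lid is a flat disc of radius 105 mm and 10 mm thick. One notch is cut into its smooth rim: 48 mm wide along the rim, straight parallel sides, open outwards and upwards, reaching in to radius 72 mm. The lid's hinge is opposite the notch.
- rim_front (a point): fixed to the foot: point level with the lid's top at radius 92 mm, on the side nearest the robot, the middle of the arc to search. The middle of the notch lies somewhere on the rim within 65 degrees either side of it (seen from the axis), elsewhere the rim there is unbroken. Where the notch is must be felt or seen.
- catch (a joint): white sprung catch, a push plate that fills the notch's floor: 44 mm along the rim, 29 mm deep, top 60 mm above the desk (10 mm below the lid's top), its middle at radius 88 mm. It goes straight down: 0 at rest, 0.008 m fully down. Spring: about 2 N to start, 6 N fully down. It frees the lid at about 0.006 m and springs back when let go.
- lid (a joint): the lid's hinge: 0 to 0.02 rad while locked (a little play). Once the catch is pressed a spring lifts it to 0.16 rad, the edge with the notch then stands about 32 mm higher, and it stays there by itself.
- pill_bottle: bystander: small amber pill jar, 42 mm across, 75 mm high, loose; origin at the centre of its underside
- carton: bystander: white medicine carton with an orange band, 95 x 42 x 60 mm high, loose; origin at the centre of its underside
- pump_bottle: bystander: small white hand-gel pump bottle, 46 mm across, 113 mm high, loose; origin at the centre of its underside
- calculator: bystander: black desk calculator lying flat, 145 x 105 x 20 mm, loose; origin at the centre of its underside

How it is judged:
On the way, in this order (a step that is already met when the one before it is completed fails the run):
1. a fingertip rests on the rim of the closed lid, catch not yet pressed, for 0.3 s (contact force between the fingers and dispenser above 0.3 N and value of joint catch below 0.0015 m and value of joint lid below 0.03 rad and horizontal distance between the grasp point and dispenser above 0.06 m and z of the grasp point in the frame of dispenser above 0.06 m), for 0.3 s.
2. the fingers press the catch in the notch down (value of joint catch above 0.005 m and contact force between the fingers and dispenser above 0.5 N), for 0.05 s.
At the end, for the whole second after the job is handed in: the lid has sprung ajar (at least 0.12 rad of its 0.16), the catch is let go and back up (within 2 mm), and the dispenser stands flat and still within 30 mm of where it was (value of joint lid above 0.12 rad and value of joint catch below 0.002 m and distance of dispenser from where it was at the start of the episode below 0.03 m and angle between dispenser's own z axis and vertical below 0.05 rad and linear speed of dispenser below 0.02 m/s); the robot touches nothing.
It fails at once if the dispenser is lifted, tipped or shoved more than 30 mm (distance of dispenser from where it was at the start of the episode above 0.03 m or height (world z) of dispenser above 0.01 m or angle between dispenser's own z axis and vertical above 0.1 rad).
It fails at once if the hand or arm bears on the dispenser with more than 40 N (contact force between any of the fingers, the arm and dispenser above 40 N).
It fails at once if a bystander is picked up or moved more than 20 mm (distance of any of pill_bottle, carton, pump_bottle, calculator from where it was at the start of the episode above 0.02 m).
It also fails if it takes over 67 s, if anything falls off the work surface, if the arm or the gripper's body presses on something with over 40 N, if the wrist force passes 120 N, or if a joint passes its speed limit or range.

ROBOT

A 6-joint arm with a two-finger parallel gripper is mounted at the origin on the work surface. World frame = base frame: x ahead of the robot, y to its left, z up, the work surface at z = 0. Lengths are in m, angles in rad, forces in N, time in s.
With the tool pointing down it reaches from about 0.4 to 0.825 m from the base axis. Payload 7 kg.
Tool frame: the origin (TCP) lies between the finger pads; the fingertips stand 11 mm ahead of it and the grasp point (between the pads) lies 8 mm behind it (arm.tips_ahead is the distance from the TCP to the fingertips, in m); z points along the fingers, x is the direction in which the jaws open and shut, and the axes are right-handed (so a half turn about z gives the same grasp; the last joint's range is limited). The gripper opens to 88 mm and grips with 3 to 60 N. Pads are 19 mm wide; open, the fingers measure 130 mm over their backs; the gripper's body (78 mm by 193 mm) begins 47 mm behind the grasp point.
Start: joints at [1.509, 0.359, 0.012, 0, -1.224, -0.288], TCP at [0.231, 0.634, 0.238] pointing down, gripper open.
Joint ranges: [-3.07, 3.07], [-1.43, 2.12], [-1.02, 1.25], [-3.03, 1.67], [-3.05, -0], [-3.03, 3.03]. Speed limits (rad/s): [2.39, 2.39, 3.01, 3.14, 3.14, 3.14].

INTERFACE

Orientations are given as [roll, pitch, yaw] about the fixed x, y, z axes, in that order (R = Rz(yaw) Ry(pitch) Rx(roll)).
In Python, from station import arm, optics, finder gives the robot as it stands. The module is installed in compiled form; this text tells all that it offers.
- The arm moves only by the tool apply_moves, never from a script. Its argument "increments" is one flat list of numbers, 6 for each row, row after row: the shift along the world's x, y, z in m, then the turn, a rotation vector about the world's x, y, z in rad. In form: [tx, ty, tz, rx, ry, rz, tx, ty, tz, rx, ry, rz, ...]. A call has 1 to 20 rows; each row shifts and turns the pose as measured when the row begins; what a row does not reach is not made up. A row lasts 1/12 s, in which the tool goes at most 41.7 mm and 7.16 degrees, less where a joint would pass 70% of its speed; a pose out of reach is approached as far as the arm can. A call with a gripper value outside its range is refused whole. "hand" is the closure, from 0 (fully open) to 1 (shut), set as the call begins (left out, the last holds). The fingers move at their own pace and stop on an object; "force" is the grip in N (left out, the last holds). Time passes only in rows, so rows that do not move let the fingers close. It gives the time, the measured TCP pose, the force and the opening at its end, in the units of the state.
- arm.get_state(): the state, without advancing time (a new reading comes with each control period).
- optics.grab_frame(name): name is "side" or "top" or "wrist"; returns the picture (420x560x3 uint8, red, green, blue); there is no depth.
- optics.camera_model(name): a dict with "fx", "fy", "cx", "cy" (pixels), "world_to_cam" (4x4, takes a point from world to camera coordinates); the wrist camera has in their place "T_tool_cam" (4x4, takes a point from camera to tool coordinates, whose origin is the TCP and whose axes are the tool frame's). Camera axes: x right, y up, looking along -z (the intrinsics and any distortion apply to the point x, -y, -z); pixel columns grow to the right and rows downward; lengths in m; the calibration is good to about 2 mm. A picture is of the moment at which its call begins: read the wrist's pose just before it. camera_model takes no time and is no camera call.
- arm.job_done(): hands the job in, once; it reports no verdict.
Trained networks look in the newest picture that a camera, given by its name, has taken for a name from the list of things; names that differ only in an ending like _2 or _b are one class to them, and where a whole thing is asked for, a point or a joint stands for the part that bears it (a point fixed in the world has none). Each returns a list of dicts, best first, with "conf" (0 to 1); they miss things now and then, are a little off and sometimes report something else, mostly with a low value. They report only what shows in the picture. A call takes as long as a camera call.
- finder.find_in(camera, name): "box" ([left, top, right, bottom] in pixels, round what is visible of it).
- finder.landmark_of(camera, name): "point" ([column, row] in pixels: a listed point, or the origin of a listed thing).
The state is a dict: "t": time; "q": joint angles; "qd": joint speeds; "joint_efforts": joint torques, N m; "eef_pos": TCP position; "ee_rot": TCP orientation; "force": force on the tool from outside, world axes, zero at the start; "moment": the same for the moment, N m; "width": finger opening in m.
Only numpy, scipy, OpenCV 4.12 (cv2) and the standard library are available. Lean on these libraries where they do the work, as an engineer would, in place of code of your own. Each camera call takes 0.05 s, during which the arm holds its last target. There are 200 camera calls.

## Working session

There is one attempt and no reset: what is moved stays moved. The work goes in short steps, Python scripts to look and compute and a tool call to move; the robot and the scene stay as the last step left them, time stands still between calls to the robot, and variables do not carry over. Pictures are saved under pics/ and viewed, about 8 in all and at most 12, crops included, and the job is handed in when it is done.

Besides the shell and the picture viewer there is one more tool, called after "Call:" as name(argument=value, ...) on one line, values as JSON. apply_moves: Moves the arm, as the interface text tells. Its arguments: {"type":"object","properties":{"increments":{"type":"array"},"hand":{"type":"number"},"force":{"type":"number"}},"required":["increments"]}

```bash
mkdir -p pics; cat > h.py <<'E'
import numpy as np,cv2
from station import arm,optics,finder
from scipy.spatial.transform import Rotation as R
def ray(cam,px,st=None):
    m=optics.camera_model(cam)
    d=np.array([(px[0]-m['cx'])/m['fx'],-(px[1]-m['cy'])/m['fy'],-1.])
    if 'T_tool_cam' in m:
        T=np.eye(4);T[:3,:3]=R.from_euler('xyz',st['ee_rot']).as_matrix();T[:3,3]=st['eef_pos'];T=T@m['T_tool_cam']
    else: T=np.linalg.inv(m['world_to_cam'])
    return T[:3,3],T[:3,:3]@d
def at_z(cam,px,z,st=None):
    o,d=ray(cam,px,st);return o+d*(z-o[2])/d[2]
def proj(cam,p):
    m=optics.camera_model(cam);c=m['world_to_cam']@np.r_[p,1]
    return np.array([m['cx']+m['fx']*c[0]/-c[2],m['cy']-m['fy']*c[1]/-c[2]])
def save(name,img): cv2.imwrite('pics/'+name,img[:,:,::-1])
E
python3 - <<'E'
from h import *
print(arm.get_state()); print({k:v for k,v in optics.camera_model('top').items()})
for c in ['top','side']:
    im=optics.grab_frame(c);save(c+'0.png',im)
    for n,z in [('dispenser',0),('lid_centre',.07),('rim_front',.07),('catch',.06),('pill_bottle',0),('carton',0),('pump_bottle',0),('calculator',0)]:
        for r in finder.landmark_of(c,n)[:1]: print(c,n,r,at_z(c,r['point'],z).round(3))
    print(finder.find_in(c,'catch')[:2],finder.find_in(c,'dispenser')[:1])
E
```

```text
{'t': 0.0, 'q': array([ 1.50911634e+00,  3.59374247e-01,  1.10677125e-02, -3.77237336e-04,
       -1.22408032e+00, -2.88104112e-01]), 'qd': array([-0.00071928, -0.00040706,  0.00106419,  0.00159076,  0.00055531,
       -0.00218973]), 'joint_efforts': array([ 2.01142997e-03, -5.82726932e+01,  2.93052131e+01,  6.99669465e+00,
        7.07954750e-03, -1.52750772e-04]), 'eef_pos': array([0.23117024, 0.63368459, 0.23662981]), 'ee_rot': array([-3.14148069e+00, -1.62574155e-03, -1.92070899e+00]), 'force': array([-0.04758407, -0.43276046,  0.01164144]), 'moment': array([-0.00218872,  0.02608457,  0.01998303]), 'width': 0.08760844776216853}
{'fx': 534.0235531535332, 'fy': 534.0235531535332, 'cx': 272.60316446868086, 'cy': 215.7093815491784, 'world_to_cam': array([[-0.0193239 , -0.99944683, -0.02706689,  0.03003256],
       [ 0.99527573, -0.02180542,  0.09460833, -0.50842648],
       [-0.09514621, -0.02511082,  0.99514655, -1.50659897],
       [ 0.        ,  0.        ,  0.        ,  1.        ]])}
top dispenser {'point': [298.7, 180.7], 'conf': 0.78} [ 0.613 -0.058  0.   ]
top lid_centre {'point': [299.6, 179.4], 'conf': 0.83} [ 0.605 -0.059  0.07 ]
top rim_front {'point': [304.8, 212.9], 'conf': 0.9} [ 0.51  -0.071  0.07 ]Traceback (most recent call last):
  File "<stdin>", line 6, in <module>
ValueError: it knows: calculator, carton, dispenser, lid_centre, pill_bottle, pump_bottle, rim_front
```

```bash
python3 - <<'E'
from h import *
ims=[]
for c in ['top','side']:
    im=optics.grab_frame(c);save(c+'0.png',im)
    for n,z in [('dispenser',0),('lid_centre',.07),('rim_front',.07),('pill_bottle',0),('carton',0),('pump_bottle',0),('calculator',0)]:
        for r in finder.landmark_of(c,n)[:1]: print(c,n,r,at_z(c,r['point'],z).round(3))
    p=proj(c,[.605,-.06,.07]).astype(int); print(p)
    x,y=max(p[0]-85,0),max(p[1]-85,0)
    ims.append(cv2.resize(im[y:y+170,x:x+170],(400,400),interpolation=cv2.INTER_CUBIC)); print(c,x,y)
save('both.png',np.hstack(ims))
E
```

```text
top dispenser {'point': [297.9, 183.1], 'conf': 0.65} [ 0.606 -0.056  0.   ]
top lid_centre {'point': [296.7, 177.5], 'conf': 0.86} [ 0.61  -0.051  0.07 ]
top rim_front {'point': [302.4, 211.9], 'conf': 0.6} [ 0.513 -0.065  0.07 ]
top pill_bottle {'point': [159.6, 174.3], 'conf': 0.6} [0.641 0.351 0.   ]
top carton {'point': [159.9, 242.2], 'conf': 0.73} [0.441 0.35  0.   ]
top pump_bottle {'point': [394.7, 197.2], 'conf': 0.7} [ 0.558 -0.336  0.   ]
top calculator {'point': [392.0, 267.2], 'conf': 0.61} [ 0.355 -0.32   0.   ]
[299 179]
top 214 94
side dispenser {'point': [322.1, 231.7], 'conf': 0.89} [ 0.604 -0.053  0.   ]
side lid_centre {'point': [326.9, 212.0], 'conf': 0.71} [ 0.603 -0.066  0.07 ]
side rim_front {'point': [294.7, 223.0], 'conf': 0.75} [ 0.518 -0.058  0.07 ]
side pill_bottle {'point': [250.4, 149.7], 'conf': 0.67} [0.649 0.356 0.   ]
side carton {'point': [192.2, 174.0], 'conf': 0.86} [0.45  0.335 0.   ]
side pump_bottle {'point': [386.6, 318.1], 'conf': 0.75} [ 0.553 -0.337 -0.   ]
side calculator {'point': [303.3, 362.9], 'conf': 0.74} [ 0.35  -0.332  0.   ]
[326 210]
side 241 125
```

View pics/both.png

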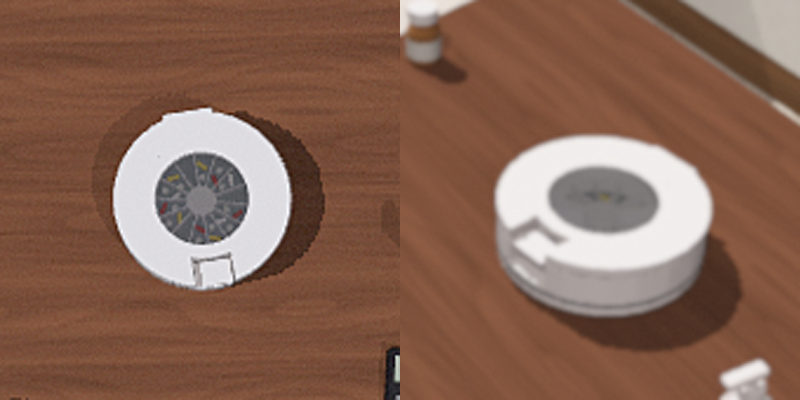

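View pics/top0.png

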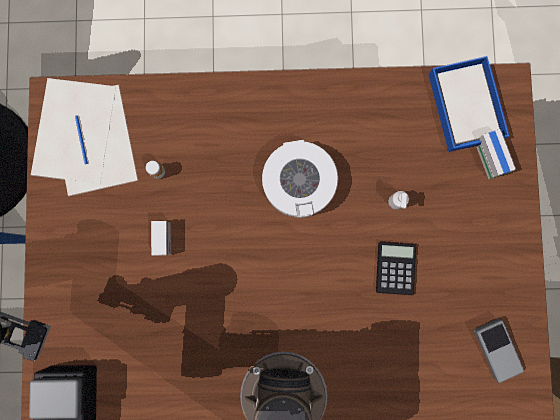

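The pictures show the dispenser centred at about (300,179) in the top view. The notch is at about (304.5,210), almost straight in front of rim_front. I'll move above it with the hand shut, then look from close up.

Call:
apply_moves(increments=[0.013,-0.035,0,0,0,-0.055,0.013,-0.035,0,0,0,-0.055,0.013,-0.035,0,0,0,-0.055,0.013,-0.035,0,0,0,-0.055,0.013,-0.035,0,0,0,-0.055,0.013,-0.035,0,0,0,-0.055,0.013,-0.035,0,0,0,-0.055,0.013,-0.035,0,0,0,-0.055,0.013,-0.035,0,0,0,-0.055,0.013,-0.035,0,0,0,-0.055,0.013,-0.035,0,0,0,-0.055,0.013,-0.035,0,0,0,-0.055,0.013,-0.035,0,0,0,-0.055,0.013,-0.035,0,0,0,-0.055,0.013,-0.035,0,0,0,-0.055,0.013,-0.035,0,0,0,-0.055,0.013,-0.035,0,0,0,-0.055,0.013,-0.035,0,0,0,-0.055,0.013,-0.035,0,0,0,-0.055,0.013,-0.035,0,0,0,-0.055], hand=1, force=10)

```text
t: 2.67
eef_pos: [0.4938, -0.094, 0.2403]
ee_rot: [3.139, 0.015, -3.06]
force: [2.2, 1.3, 0.6]
width: 0.0003
```

```bash
python3 - <<'E'
from h import *
st=arm.get_state();print(st['t'],st['eef_pos'],st['ee_rot'],st['q'],st['width'],st['force'])
print(optics.camera_model('wrist'))
save('w1.png',optics.grab_frame('wrist'))
for n in ['lid_centre','rim_front']:
    for r in finder.landmark_of('wrist',n)[:1]: print(n,r,at_z('wrist',r['point'],.07,st))
for p,z in [((304.5,209.6),.06),((299.8,179.3),.07)]: print(at_z('top',p,z))
for p,z in [((241+537/400*170-170,125+245/400*170),.06)]: print(at_z('side',p,z))
E
```

```text
2.6667 [ 0.49383468 -0.09399495  0.24026334] [ 3.13902459  0.01465309 -3.06011843] [ 2.02760645e-01  6.21302765e-02 -3.64465287e-01 -8.58718240e-04
 -1.12934477e+00 -1.20906481e-01] 0.0003149003740172104 [2.16058833 1.3058557  0.56605743]
{'fx': 372.3191420932183, 'fy': 372.3191420932183, 'cx': 279.9468917329816, 'cy': 209.92984568063542, 'T_tool_cam': array([[ 9.99999991e-01,  8.20179879e-05, -1.07962203e-04,
        -1.20860853e-03],
       [ 4.77806954e-05, -9.58377832e-01, -2.85502941e-01,
        -7.66301265e-02],
       [-1.26884959e-04,  2.85502933e-01, -9.58377827e-01,
        -1.46775604e-01],
       [ 0.00000000e+00,  0.00000000e+00,  0.00000000e+00,
         1.00000000e+00]])}
lid_centre {'point': [151.2, 218.6], 'conf': 0.61} [ 0.61076577 -0.05742557  0.07      ]
rim_front {'point': [254.9, 226.1], 'conf': 0.95} [ 0.5172612  -0.05836939  0.07      ]
[ 0.52076199 -0.07096861  0.06      ]
[ 0.60515577 -0.05962582  0.07      ]
[ 0.52142062 -0.0715485   0.06      ]
```

View pics/w1.png

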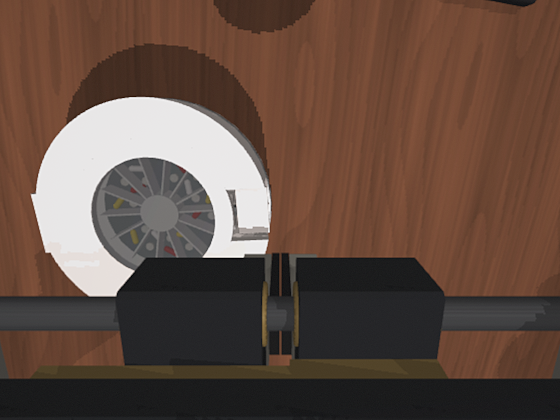

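```bash
python3 - <<'E'
from h import *
st=arm.get_state();print(st['eef_pos'],st['ee_rot'],st['force'])
im=optics.grab_frame('wrist')
save('w2.png',cv2.resize(im[170:310,180:340],None,fx=4,fy=4,interpolation=cv2.INTER_CUBIC))
for p,z in [((253,214),.06),((158,212),.07)]: print(at_z('wrist',p,z,st))
# circle fit from top view edge
im=optics.grab_frame('top');g=im[94:264,214:384].astype(int)
m=((g.min(2)>150)&(g.max(2)-g.min(2)<30)).astype(np.uint8)
c=max(cv2.findContours(m,cv2.RETR_EXTERNAL,cv2.CHAIN_APPROX_NONE)[0],key=cv2.contourArea)
(x,y),r=cv2.minEnclosingCircle(c);e=cv2.fitEllipse(c);print(x+214,y+94,r,e,at_z('top',(e[0][0]+214,e[0][1]+94),.07))
E
```

```text
[ 0.49368029 -0.09456416  0.23939422] [ 3.13935834  0.01265458 -3.06271001] [-0.74859366  0.84344959 -0.34969397]
[ 0.51981349 -0.06746546  0.06      ]
[ 0.60378394 -0.06550887  0.07      ]
297.0 171.0 36.68797302246094 ((79.41912078857422, 66.3704605102539), (36.249691009521484, 68.8582534790039), 72.43756103515625) [ 0.65927292 -0.04303972  0.07      ]
```

View pics/w2.png

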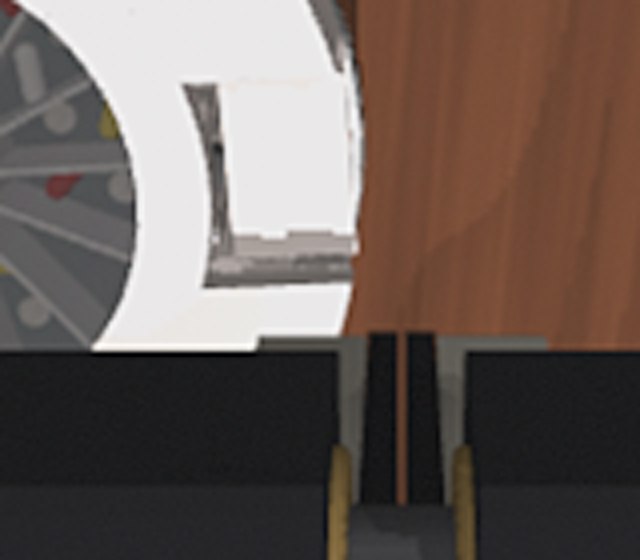

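```bash
python3 - <<'E'
from h import *
st=arm.get_state();print(st['eef_pos'],st['ee_rot'],st['force'])
for p in [(183,85),(340,78),(205,287),(352,285)]: print(at_z('wrist',(180+p[0]/4,170+p[1]/4),.07,st))
o=[]
for k in range(3):
    im=optics.grab_frame('wrist'); o+=[at_z('wrist',r['point'],.07,st) for r in finder.landmark_of('wrist','lid_centre')[:1]]
print(o, at_z('wrist',(158,212),.07,st))
E
```

```text
[ 0.49326418 -0.09221086  0.23960385] [ 3.13898862  0.0131021  -3.05830734] [-0.07039805  0.31242618 -0.69970955]
[ 0.54383286 -0.08679501  0.07      ]
[ 0.50969299 -0.09133092  0.07      ]
[ 0.53686956 -0.03984579  0.07      ]
[ 0.50350474 -0.0432921   0.07      ]
[array([ 0.60621098, -0.05917089,  0.07      ]), array([ 0.60610401, -0.0604987 ,  0.07      ]), array([ 0.60856659, -0.05726708,  0.07      ])] [ 0.60340048 -0.06251802  0.07      ]
```

Call:
apply_moves(increments=[0.01,0.022,0,0,0.01,0,0.01,0.022,0,0,0,0,0.01,0.022,0,0,0,0,0,0,-0.03,0,0,0,0,0,-0.03,0,0,0,0,0,-0.03,0,0,0,0,0,-0.03,0,0,0,0,0,-0.015,0,0,0,0,0,0,0,0,0,0,0,0,0,0,0])

```text
t: 4.05
eef_pos: [0.5254, -0.0134, 0.1047]
ee_rot: [3.137, 0.014, -3.039]
force: [0.5, 0.4, -0.2]
width: 0.0004
```

```bash
python3 - <<'E'
from h import *
s=[]
for k in range(4):
    im=optics.grab_frame('side');t=arm.get_state();s.append(np.r_[t['eef_pos'],t['ee_rot'],t['force']])
print(np.array(s).round(4))
a=im[125:295,225:395]
top=optics.grab_frame('top')[94:264,214:384]
save('s2.png',np.hstack([cv2.resize(i,(400,400),interpolation=cv2.INTER_CUBIC) for i in (top,a)]))
E
```

```text
[[ 0.5255 -0.0134  0.1049  3.1369  0.0146 -3.0397 -0.3288 -1.3099 -0.3171]
 [ 0.5261 -0.0134  0.1057  3.1367  0.0162 -3.0399 -0.849   0.865  -0.5355]
 [ 0.5266 -0.0134  0.1062  3.1364  0.0174 -3.0402  0.3535  1.6084 -0.0722]
 [ 0.5267 -0.0134  0.1063  3.1363  0.018  -3.0404  0.6172  0.0648  0.1942]]
```

View pics/s2.png

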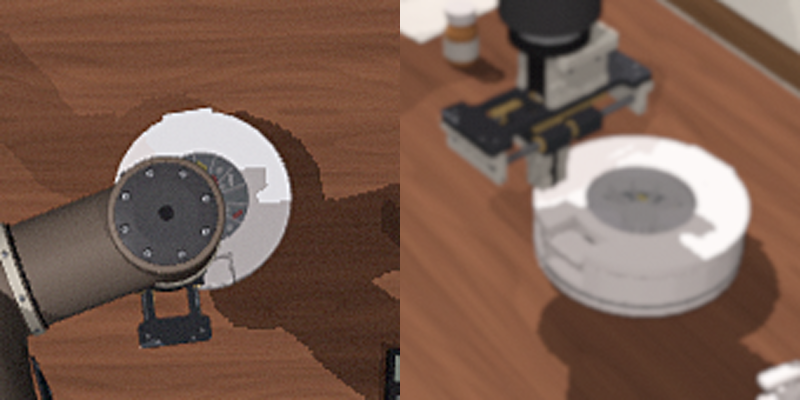

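The fingers hang over the rim on the +y side of the notch. I'll go down gently.

Call:
apply_moves(increments=[0,-0.008,0,0,0.016,0,0,0,-0.005,0,0,0,0,0,-0.005,0,0,0,0,0,-0.004,0,0,0,0,0,-0.003,0,0,0,0,0,-0.002,0,0,0])

```text
t: 4.8
eef_pos: [0.5288, -0.0224, 0.0893]
ee_rot: [3.133, 0.008, -3.042]
force: [0.1, 0.5, -0.6]
width: 0.0006
```

```bash
cat > s.py <<'E'
from h import *
s=[]
for k in range(3):
    optics.grab_frame('side');t=arm.get_state();s.append(np.r_[t['eef_pos'],t['ee_rot'],t['force']])
print(t['t']);print(np.array(s).round(4))
E
python3 s.py
```

```text
4.95
[[ 0.5285 -0.0224  0.0889  3.1331  0.0068 -3.0416 -0.5634 -0.8499 -0.3353]
 [ 0.5285 -0.0224  0.0892  3.1331  0.0068 -3.0414  0.279   0.2804  0.1055]
 [ 0.5288 -0.0223  0.0895  3.1332  0.0074 -3.0412  0.6028 -0.1392  0.3907]]
```

Call:
apply_moves(increments=[-0.003,0,-0.002,0,0,0,0,0,-0.002,0,0,0,0,0,-0.002,0,0,0,0,0,-0.0015,0,0,0,0,0,-0.0015,0,0,0])

```text
t: 5.37
eef_pos: [0.5258, -0.022, 0.0805]
ee_rot: [3.133, 0.008, -3.04]
force: [-1.5, 0.1, 7.0]
width: 0.0005
```

```bash
python3 s.py
```

```text
5.5167
[[ 0.5258 -0.022   0.0805  3.1333  0.0085 -3.0403 -1.9054  1.411   6.4191]
 [ 0.5258 -0.0221  0.0807  3.1334  0.0084 -3.0403 -1.9089  0.8553  5.8053]
 [ 0.5258 -0.022   0.0808  3.1333  0.0084 -3.0403 -1.9547 -0.6113  4.7893]]
```

Contact on the rim is about 6 N at z 0.0805. I'll hold there, then slide lightly toward the notch.

Call:
apply_moves(increments=[0,0,-0.0005,0,0,0,0,0,-0.0005,0,0,0,0,0,-0.0005,0,0,0,0,0,-0.0005,0,0,0,0,0,-0.0005,0,0,0,-0.001,-0.003,-0.0004,0,0,0,-0.001,-0.003,-0.0004,0,0,0,-0.001,-0.003,-0.0004,0,0,0,-0.001,-0.003,-0.0004,0,0,0,-0.001,-0.003,-0.0004,0,0,0,-0.001,-0.003,-0.0004,0,0,0,-0.001,-0.003,-0.0004,0,0,0])

```text
t: 6.52
eef_pos: [0.5234, -0.0413, 0.0806]
ee_rot: [3.131, 0.02, -3.037]
force: [-0.0, 4.5, 6.1]
width: 0.0002
```

```bash
python3 s.py
```

```text
6.6667
[[ 0.5233 -0.0417  0.0806  3.1312  0.0199 -3.037  -0.9824  3.0389  5.5327]
 [ 0.5233 -0.0417  0.0806  3.1314  0.0196 -3.0372  1.2664  1.1915  4.9776]
 [ 0.5233 -0.0416  0.0806  3.1315  0.0196 -3.0371  0.007   2.2761  5.4337]]
```

Call:
apply_moves(increments=[-0.002,-0.003,-0.0004,0,0.005,0,-0.002,-0.003,-0.0004,0,0.005,0,-0.002,-0.003,-0.0004,0,0.004,0,-0.002,-0.003,-0.0004,0,0,0,-0.002,-0.003,-0.0004,0,0,0,-0.001,-0.003,-0.0004,0,0,0])

```text
t: 7.17
eef_pos: [0.5136, -0.0611, 0.0789]
ee_rot: [3.13, 0.009, -3.037]
force: [-0.1, 0.8, 0.3]
width: 0.0005
```

```bash
python3 s.py
```

```text
7.3167
[[ 0.513  -0.0615  0.0786  3.1299  0.0079 -3.0372 -0.1846 -0.7187  0.261 ]
 [ 0.5133 -0.0613  0.0786  3.1299  0.0081 -3.0374 -0.2144  0.2916 -0.5704]
 [ 0.5137 -0.061   0.0788  3.1299  0.0087 -3.0373 -0.3945 -0.0422 -0.0694]]
```

The force vanished and the tip is dropping, so the finger is in the notch. I'll centre it and go down to the catch.

Call:
apply_moves(increments=[0,-0.003,0,0,0.005,0,0,-0.003,0,0,0,0,0,0,-0.002,0,0,0,0,0,-0.002,0,0,0,0,0,-0.002,0,0,0,0,0,-0.002,0,0,0])

```text
t: 7.82
eef_pos: [0.5122, -0.0684, 0.0693]
ee_rot: [3.13, -0.0, -3.038]
force: [-2.1, 0.9, 7.2]
width: 0.0005
```

```bash
python3 s.py
```

```text
7.9667
[[ 5.1220e-01 -6.8400e-02  6.9000e-02  3.1299e+00 -5.0000e-04 -3.0378e+00
  -7.7700e-02 -8.6570e-01  2.7832e+00]
 [ 5.1220e-01 -6.8300e-02  6.9200e-02  3.1299e+00 -4.0000e-04 -3.0377e+00
  -2.0000e-01 -5.3560e-01  1.9599e+00]
 [ 5.1220e-01 -6.8300e-02  6.9300e-02  3.1299e+00 -4.0000e-04 -3.0377e+00
  -4.5260e-01 -8.3600e-02  1.9340e+00]]
```

Call:
apply_moves(increments=[0,0,-0.002,0,0,0,0,0,-0.002,0,0,0,0,0,-0.002,0,0,0,0,0,-0.001,0,0,0])

```text
t: 8.3
eef_pos: [0.5122, -0.0684, 0.0639]
ee_rot: [3.131, -0.0, -3.036]
force: [-1.2, 0.2, 4.5]
width: 0.0007
```

```bash
python3 s.py
```

```text
8.45
[[ 5.1220e-01 -6.8400e-02  6.3800e-02  3.1306e+00  1.0000e-04 -3.0365e+00
  -1.1401e+00 -1.9500e-01  4.2127e+00]
 [ 5.1220e-01 -6.8400e-02  6.3800e-02  3.1305e+00  0.0000e+00 -3.0365e+00
  -1.8437e+00  2.6100e-02  4.6633e+00]
 [ 5.1220e-01 -6.8400e-02  6.3800e-02  3.1305e+00  1.0000e-04 -3.0365e+00
  -2.2141e+00 -6.8620e-01  4.1362e+00]]
```

Call:
apply_moves(increments=[0,0,-0.001,0,0,0,0,0,-0.0008,0,0,0])

```text
t: 8.62
eef_pos: [0.5122, -0.0684, 0.0628]
ee_rot: [3.131, 0.0, -3.036]
force: [-4.2, 0.4, 12.9]
width: 0.0008
```

```bash
python3 s.py; python3 -c "
from h import *
im=optics.grab_frame('side');save('s3.png',cv2.resize(im[95:295,225:425],(600,600),interpolation=cv2.INTER_CUBIC))"
```

```text
8.7667
[[ 5.12200e-01 -6.84000e-02  6.29000e-02  3.13080e+00  1.00000e-04
  -3.03600e+00 -3.87780e+00 -7.10000e-03  1.12564e+01]
 [ 5.12200e-01 -6.84000e-02  6.29000e-02  3.13080e+00  2.00000e-04
  -3.03600e+00 -4.37590e+00  1.24010e+00  1.00476e+01]
 [ 5.12200e-01 -6.84000e-02  6.29000e-02  3.13080e+00  1.00000e-04
  -3.03610e+00 -3.10510e+00  5.39400e-01  9.30810e+00]]
```

View pics/s3.png

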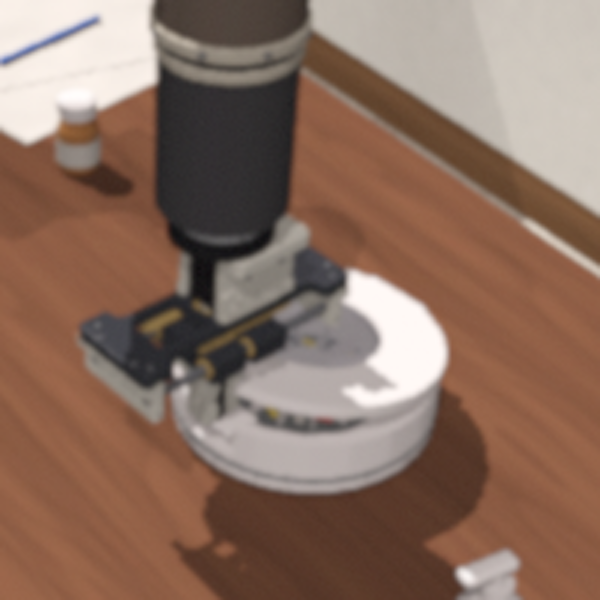

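The lid has sprung ajar: its front edge is raised and the contents show below it at about (300,415). The catch is bottomed at about 10 N. I'll withdraw up and outward.

Call:
apply_moves(increments=[-0.001,0,0.004,0,0,0,-0.002,0,0.006,0,0,0,-0.002,0,0.01,0,0,0,-0.002,0,0.015,0,0,0,0,0,0.03,0,0,0,0,0,0.03,0,0,0,-0.02,0.02,0.03,0,0,0,-0.02,0.03,0.02,0,0,0,-0.01,0.035,0,0,0,0,0,0.035,0,0,0,0,0,0.035,0,0,0,0,0,0.035,0,0,0,0,0,0.035,0,0,0,0,0,0,0,0,0,0,0,0,0,0,0,0,0,0,0,0,0,0])

```text
t: 10.15
eef_pos: [0.4447, 0.1644, 0.2225]
ee_rot: [3.123, 0.002, -3.04]
force: [0.0, 0.7, 0.1]
width: 0.0007
```

```bash
python3 s.py; python3 -c "
from h import *
a=optics.grab_frame('side')[125:295,241:411]
for n in ['dispenser']: r=finder.landmark_of('side',n)[0];print(r,at_z('side',r['point'],0))
for n in ['pill_bottle','carton','pump_bottle','calculator']:
  r=finder.landmark_of('side',n)[:1];print(n,r and at_z('side',r[0]['point'],0).round(3))
t=optics.grab_frame('top')[94:264,214:384]
save('s4.png',np.hstack([cv2.resize(i,(400,400),interpolation=cv2.INTER_CUBIC) for i in (t,a)]))"
```

```text
10.3
[[ 4.4470e-01  1.6400e-01  2.2240e-01  3.1232e+00  1.8000e-03 -3.0405e+00
   1.3160e-01  2.6220e-01  8.6050e-01]
 [ 4.4490e-01  1.6360e-01  2.2230e-01  3.1233e+00  1.8000e-03 -3.0413e+00
  -1.6260e-01 -5.9920e-01 -1.4063e+00]
 [ 4.4500e-01  1.6330e-01  2.2230e-01  3.1234e+00  1.8000e-03 -3.0419e+00
   6.4630e-01  3.1870e-01  8.0070e-01]]
{'point': [322.3, 231.4], 'conf': 0.81} [ 6.05181389e-01 -5.25160952e-02  1.11022302e-16]
pill_bottle [0.648 0.356 0.   ]
carton [0.439 0.324 0.   ]
pump_bottle [ 0.552 -0.334  0.   ]
calculator [ 0.354 -0.33   0.   ]
```

View pics/s4.png

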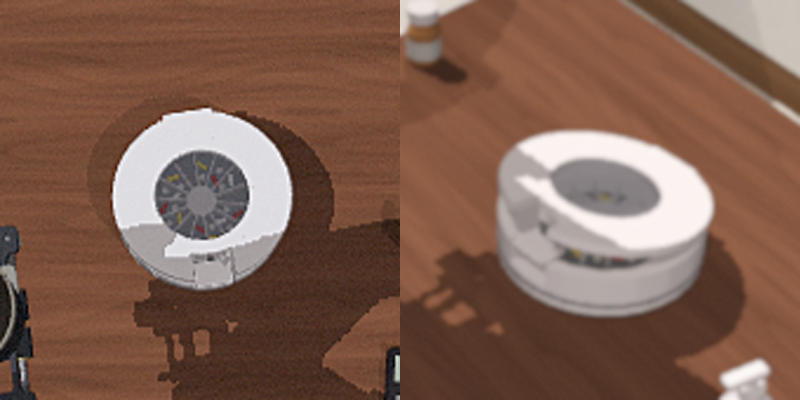

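The lid is ajar, the dispenser hasn't moved and the hand is clear, so I'm handing the job in.

```bash
python3 -c "
from h import *
print(arm.job_done())"
```

```text
the job is handed in; nothing more can be done
None
```

The lid is unlocked and standing ajar. The job was handed in about 10 s into the 67 s limit; no verdict is reported.

**What I did:** I found the notch in the pictures, with its middle near (0.520, -0.070). I rested the closed fingertips on the rim with about 6 N, then slid along it until the contact force vanished and the tip dropped into the notch. I pressed the catch to its stop (about 8 mm by TCP height, 13 N at most on the wrist), then drew the hand up and away.

**Last checks:**
- **Lid:** the last pictures show it raised at the notch, staying up by itself.
- **Dispenser:** the finder puts it within about 1 mm of where it started.
- **Bystanders:** three read within about 5 mm of their first positions. The carton's side-view reading changed by about 15 mm. The hand never went near it after the first swing, which passed well above it, so I take that as finder error; I did not check further.
- **Catch:** I could not measure that it sprang back. I only judged it from the pictures and the free hand.

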